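# Free the red plug from the spray bench's air coupler

### The arm

A 6-joint arm with a two-finger parallel gripper is mounted at the origin on the work surface. World frame = base frame: x ahead of the robot, y to its left, z up, the work surface at z = 0. Lengths are in mm, angles in rad, forces in N, time in s.
With the tool pointing down it reaches from about 275 to 850 mm from the base axis. Payload 5.2 kg.
Tool frame: the origin (TCP) lies midway between the tips of the shut fingers; the grasp point (between the pads) lies 19 mm behind it (bot.pinch_z is the distance from the TCP to the grasp point, in mm); z points along the fingers, y is the line along which they close (so a half turn about z gives the same grasp; the last joint's range is limited). The gripper opens to 85 mm and grips with 20 to 120 N. Pads are 22 mm wide; open, the fingers measure 114 mm over their backs; the gripper's body (76 mm by 85 mm) begins 54 mm behind the grasp point. The pads swing forward as they close: fully open they stand 13 mm farther back than shut.
Start: joints at [-1.331, 0.259, 1.535, -0, 1.348, -0.203], TCP at [235.68, -496.951, 231.31] pointing down, gripper open.
Joint ranges: [-3.14, 3.14], [-0.91, 2.08], [0.19, 2.58], [-1.22, 4.36], [0.22, 2.71], [-3.12, 3.12]. Speed limits (rad/s): [2.57, 2.57, 3.14, 3.14, 3.14, 3.14].

### API

Orientations are given as a rotation vector (axis times angle).
In Python, from station import bot gives the robot as it stands.
- The arm moves only by the tool servo_tool, never from a script. Its argument "commands" is a list of rows, each a list of 2 entries, a list of its own where there are three numbers: the shift along the tool's x, y, z normalised to -1 to 1, where 1 is 0.5 m, then the turn, a rotation vector about the tool's x, y, z normalised to -1 to 1, where 1 is 60 degrees. A call has 1 to 12 rows; each row shifts and turns the commanded pose from where the row before left it, along the tool's axes as they then stand; what a row does not reach is not made up. A row lasts 1/12 s, in which the tool goes at most 41.7 mm and 7.16 degrees, less where a joint would pass 70% of its speed; a pose out of reach is approached as far as the arm can. A call with a number of a shift or a turn outside -1 to 1 is refused whole. A call with a gripper value outside its range is refused whole. "jaw" is the finger opening in mm, from 0 to 85.4, set as the call begins (left out, the last holds). The fingers move at their own pace and stop on an object; the grip force is fixed at half the most. Time passes only in rows, so rows that do not move let the fingers close. It gives the time, the measured TCP pose, the force, the opening and the grip force at its end, in the units of the state.
- bot.observe(): the state, without advancing time (a new reading comes with each control period).
- bot.read_camera(name): name is "side" or "top"; returns the picture (480x640x3 uint8, red, green, blue); there is no depth.
- bot.get_calibration(name): a dict with "intrinsics" (3x3 intrinsics, pixels), "k1" (the pictures are not rectified: a ray, as slopes to the right and down, at radius r is drawn at 1 + k1 r^2 times it, then the intrinsics apply), "rvec" (rotation vector, rad) and "tvec" (3), from world to camera coordinates, as OpenCV has them. Camera axes: x right, y down, z forward; pixel columns grow to the right and rows downward; lengths in mm; the calibration is good to about 2 mm. A picture is of the moment at which its call begins. get_calibration takes no time and is no camera call.
- bot.finish_job(): hands the job in; it is judged then, once.
The state is a dict: "time_s": time; "q": joint angles; "qvel": joint speeds; "effort": joint torques, N m; "tool_pos": TCP position; "eef_rot": TCP orientation; "contact_force": force on the tool from outside, world axes, zero at the start; "ft_torque": the same for the moment, N m; "width": opening from 0.0 (shut) to 1.0 (fully open); "grip_force": force on a finger pad.
Only numpy, scipy, OpenCV 4.12 (cv2) and the standard library are available. Lean on these libraries where they do the work, as an engineer would, in place of code of your own. Each camera call takes 0.05 s, during which the arm holds its last target. There are 200 camera calls.

### The job

The air outlet with the red plug is wanted for the glaze spray gun: pull the spring sleeve of its quick coupler right back and keep it there for a moment until the red plug has dropped out into the tray below, then let go of the sleeve while it is still back, so that it snaps fully forward by itself. Leave the red plug lying in that tray, leave the blue outlet's sleeve and plug as they are, and do not knock the ink pot, cup or vase about.

Things in the scene. Friction and masses are not known exactly. Their poses are not given: they have to be found in the camera images.
- red_outlet: fixed air outlet whose coupler holds the red plug, on a 240 x 100 mm plate. Origin on the bench below the sleeve's resting front face; x: the way the mouth looks (level), z up. Coupler axis 75 mm above the bench. Behind it a block (x -98 to -58 mm, 60 mm wide) with gauge, 117 mm tall. Below the mouth a black open tray: x -36 to 142 mm, 100 mm wide, 4 mm walls, rim 36 mm high.
- red_sleeve (a joint): how far that sleeve is pulled back, m: 0 fully forward (rest), 0.020 at the rear stop; it slides along the outlet's -x. The spring pushes forward, 5 N at rest to 9 N at the stop, damped 35 N per m/s. The sleeve closes a brass claw nose, open below, in which the plug's head lies; pulled back about 15 mm or more, the plug drops out by its weight. Let go, it runs home in about 0.1 s.
- red_flange (a point): centre of the sleeve's front face, on the coupler's axis; moves with the sleeve; x forward out of the mouth, z up. Steel sleeve 40 mm in diameter and long; its front 8 mm is a 54 mm flange. Hook it with a fingertip against its flat front face, 14 to 27 mm above the axis: there only air stands before it (plug reaches 9 mm, fixed nose 12 mm above the axis).
- red_plug: loose blanking plug, 35 g, 38 mm long: steel head 18 mm in diameter, 8 mm long, then a neck 7 mm in diameter, 6 mm long, then a red knob 18 mm in diameter, 24 mm long, that stands out of the mouth. Origin on its axis where neck meets knob; x along the axis towards the knob's end. At the start it is locked in the red outlet's coupler.
- blue_outlet: fixed air outlet whose coupler holds the blue plug, on a 240 x 100 mm plate. Origin on the bench below the sleeve's resting front face; x: the way the mouth looks (level), z up. Coupler axis 75 mm above the bench. Behind it a block (x -98 to -58 mm, 60 mm wide) with gauge, 117 mm tall. Below the mouth a black open tray: x -36 to 142 mm, 100 mm wide, 4 mm walls, rim 36 mm high.
- blue_sleeve (a joint): how far the blue outlet's sleeve is pulled back, m (built like the red one); leave it at 0.
- blue_plug: the same kind of plug with a blue knob, locked in the blue outlet's coupler.
- ink_pot: small brown glass ink pot with a black lid, 44 mm in diameter, 60 mm tall; origin under its centre
- cup: terracotta cup, 80 mm in diameter, 70 mm tall; origin under its centre
- vase: closed blue vase, 90 mm in diameter, 130 mm tall; origin under its centre

How it is judged (in metres and radians):
On the way, in this order (a step that is already met when the one before it is completed fails the run):
1. the red outlet's sleeve is pulled back by the robot, at least 8 mm (value of joint red_sleeve above 0.008 m and contact force between the fingers and red_outlet above 1 N).
2. the red plug has dropped out of the coupler while the sleeve is still held back (z of red_plug in the frame of red_outlet below 0.055 m and value of joint red_sleeve above 0.006 m).
3. the sleeve is let go while still more than 5 mm back, the robot not touching the outlet (value of joint red_sleeve above 0.005 m and contact force between each of the fingers, the arm and red_outlet below 0.2 N).
At the end, for the whole second after the job is handed in: The red outlet's sleeve is fully forward (within 2 mm), untouched; the red plug lies at rest in that outlet's catch tray, its origin within the tray's walls and less than 40 mm above the bench (value of joint red_sleeve below 0.002 m and x of red_plug in the frame of red_outlet between -0.032 and 0.14 m and y of red_plug in the frame of red_outlet between -0.048 and 0.048 m and z of red_plug in the frame of red_outlet below 0.04 m and linear speed of red_plug below 0.02 m/s and contact force between each of the fingers, the arm and red_outlet below 0.2 N).
It fails at once if the blue outlet's sleeve is pulled back more than 5 mm (value of joint blue_sleeve above 0.005 m).
It fails at once if the blue plug is moved more than 10 mm (distance of blue_plug from where it was at the start of the episode above 0.01 m).
It fails at once if the ink pot, cup or vase is moved more than 30 mm or tipped (distance of any of ink_pot, cup, vase from where it was at the start of the episode above 0.03 m or angle between any of ink_pot, cup, vase's own z axis and vertical above 0.4 rad).
It also fails if it takes over 32 s, if anything falls off the work surface, if the arm or the gripper's body presses on something with over 40 N, if the wrist force passes 120 N, or if a joint passes its speed limit or range.

## Working session

There is one attempt and no reset: what is moved stays moved. The work goes in short steps, Python scripts to look and compute and a tool call to move; the robot and the scene stay as the last step left them, time stands still between calls to the robot, and variables do not carry over. Pictures are saved under pics/ and viewed, at most 10 in all, crops included, and the job is handed in when it is done.

Besides the shell and the picture viewer there is one more tool, called after "Call:" in YAML: its name, and indented under it one key for each argument. servo_tool: Moves the arm, as the interface text tells. Its arguments: {"type":"object","properties":{"commands":{"type":"array","items":{"type":"array"}},"jaw":{"type":"number"}},"required":["commands"]}

```bash
mkdir -p pics; cat > h.py <<'E'
import numpy as np,cv2
from station import bot
def cal(n):
    c=bot.get_calibration(n);R=cv2.Rodrigues(np.array(c["rvec"],float))[0];return np.array(c["intrinsics"],float),float(c["k1"]),R,np.array(c["tvec"],float).ravel()
def ray(n,u,v):
    K,k,R,t=cal(n);p=cv2.undistortPoints(np.array([[[u,v]]],float),K,np.array([k,0,0,0,0.]))[0,0]
    return -R.T@t,R.T@np.array([p[0],p[1],1])
def onz(n,u,v,z):
    o,d=ray(n,u,v);return o+d*(z-o[2])/d[2]
def tri(u1,v1,u2,v2):
    a,d=ray("top",u1,v1);b,e=ray("side",u2,v2);d/=np.linalg.norm(d);e/=np.linalg.norm(e)
    s=np.linalg.lstsq(np.c_[d,-e],b-a,rcond=None)[0];p,q=a+s[0]*d,b+s[1]*e
    return (p+q)/2,np.linalg.norm(p-q)
def proj(n,P):
    K,k,R,t=cal(n);return cv2.projectPoints(np.array(P,float).reshape(-1,1,3),R,t,K,np.array([k,0,0,0,0.]))[0][:,0]
E
python3 - <<'E'
from h import *
for n in("top","side"):
    im=bot.read_camera(n);cv2.imwrite(f"pics/{n}0.png",im[...,::-1]);K,k,R,t=cal(n);print(n,K[0,0],k,-R.T@t,R[2])
    im=im.astype(int)
    h=cv2.cvtColor(im.astype(np.uint8),cv2.COLOR_RGB2HSV)
    for c,m in(("red",((h[...,0]<6)|(h[...,0]>174))&(h[...,1]>150)&(h[...,2]>80)),("blue",(abs(h[...,0].astype(int)-112)<14)&(h[...,1]>120)&(h[...,2]>60))):
        N,_,s,ce=cv2.connectedComponentsWithStats(m.astype(np.uint8))
        for i in range(1,N):
            if s[i,4]>25:print(c,s[i],ce[i].round(1))
E
```

```text
top 486.82727259970363 0.006265831376967394 [ 303.4720391    17.89517876 1130.87584385] [ 0.20480687 -0.02014961 -0.97859498]
red [261  94  32  30 718] [276.5 108.2]
red [391 228  13  13 107] [396.4 233.6]
red [617 289  23   6  30] [628.4 291.4]
blue [596 146  25  21 380] [608.  156.2]
blue [216 250  13  13 116] [221.9 255.9]
blue [  87  256   49   37 1381] [111.6 273. ]
side 449.2409288827976 -0.1076924951353207 [682.29107851 775.75372567 707.74843021] [-0.16957793 -0.7490311  -0.64046525]
red [297 179  11  10  76] [301.8 183.1]
red [153 238  35  28 762] [170.3 251.7]
blue [243  73  13  12 123] [249.   78.2]
blue [337 288  14  11 121] [343.  292.7]
blue [376 373  23  30 354] [387.2 388.1]
blue [400 376  10  21  86] [405.8 385.3]
```

View pics/top0.png

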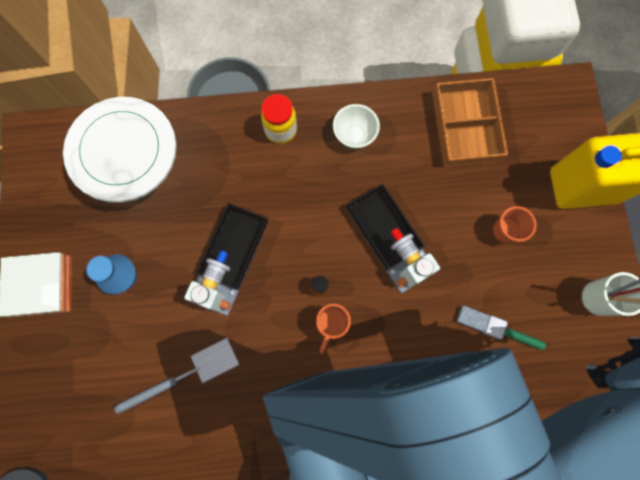

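View pics/side0.png

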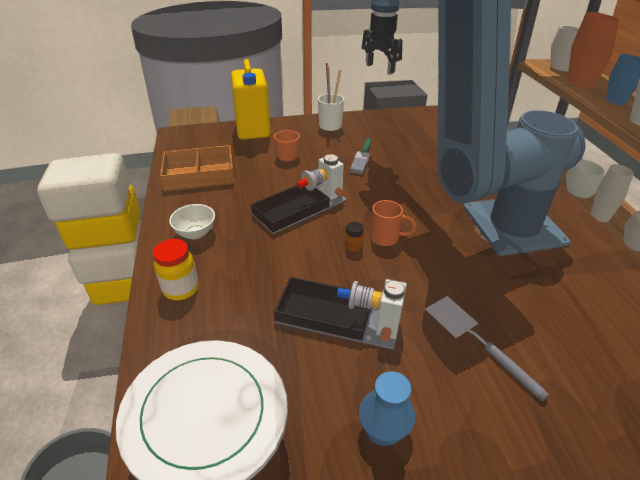

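Top view: the red outlet has its knob at (397,234), its tray runs up-left to about (347–382,186–208), and its block is at (415,268). The cup at (333,322) and ink pot at (318,285) are to its left. The side view shows the red knob at (302,183). Next I'll view a close crop of both.

```bash
python3 - <<'E'
from h import *
a=cv2.imread("pics/top0.png")[180:300,340:445];b=cv2.imread("pics/side0.png")[145:235,245:350]
a=cv2.resize(a,None,fx=3.8,fy=3.8,interpolation=cv2.INTER_CUBIC);b=cv2.resize(b,None,fx=3.8,fy=3.8,interpolation=cv2.INTER_CUBIC)
o=np.zeros((456,798+4,3),np.uint8);o[:a.shape[0],:399]=a;o[:b.shape[0],400:400+b.shape[1]]=b;cv2.imwrite("pics/c0.png",o[:,:800])
print(tri(396.4,233.6,301.8,183.1),tri(221.9,255.9,343,292.7))
for p in((382,186),(346,208)):print(onz("top",*p,36))
E
```

```text
(array([ 529.29469172, -179.82671126,   75.89847881]), np.float64(2.746419189412564)) (array([516.3326176 , 209.20238177,  75.29762681]), np.float64(2.002710756726182))
[ 656.6939657  -168.80879357   36.        ]
[611.2614399  -78.59385939  36.        ]
```

View pics/c0.png

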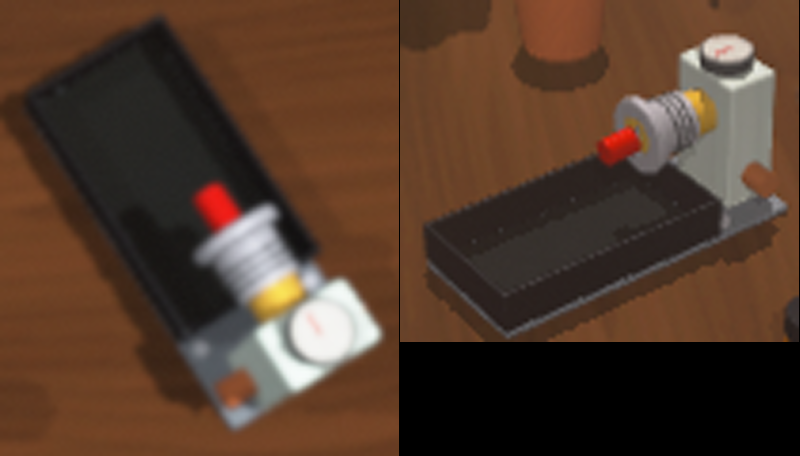

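```bash
python3 - <<'E'
from h import *
f=lambda x,y,z:onz("top",340+x/3.8,180+y/3.8,z)
fr,fl,rl,rr=f(160,18,36),f(28,95,36),f(185,338,36),f(318,248,36)
print(fr,fl,rl,rr,np.linalg.norm(fr-fl))
for a,b in((rl,fl),(rr,fr)):d=a-b;print(np.linalg.norm(d),np.arctan2(-d[1],-d[0]))
# flange ends (widest) at z 75
A,B=f(200,254,75),f(277,212,75);print("flange",A,B,(A+B)/2,np.linalg.norm(A-B))
k=f(217,207,75);print("knob",k)
print("midfront",(fr+fl)/2, "rear",(rl+rr)/2)
print(tri(340+217/3.8,180+207/3.8,245+219/3.8,145+148/3.8))
E
```

```text
[ 659.76919866 -169.43687157   36.        ] [618.19311327 -82.55688653  36.        ] [ 459.04268206 -159.780819     36.        ] [ 505.97993765 -246.64876905   36.        ] 96.3156408788199
176.89656723526073 0.45175873435696284
172.08374099492914 0.46529664531743326
flange [ 501.76132167 -168.33617743   75.        ] [ 522.37109627 -216.35937518   75.        ] [ 512.06620897 -192.34777631   75.        ] 52.258878009297526
knob [ 528.68867605 -181.8028042    75.        ]
midfront [ 638.98115596 -125.99687905   36.        ] rear [ 482.51130986 -203.21479403   36.        ]
(array([ 527.42917336, -181.63634151,   72.11731345]), np.float64(3.8758907220634433))
```

```bash
cat >> h.py <<'E'
TH=.457;U=np.array([np.cos(TH),np.sin(TH),0]);O=np.array([513,-189,0.])
def rep(x,y,z):
    from scipy.spatial.transform import Rotation as Ro
    s=bot.observe();M=Ro.from_rotvec(s["eef_rot"]).as_matrix();p=np.array(s["tool_pos"])
    L=np.array([-U[1],U[0],0]);T=O+x*U+y*L+[0,0,z]
    print("t",s["time_s"],"pos",p,"out-frame",(p-O)@U,(p-O)@L,p[2],"F",s["contact_force"],"w",s["width"])
    print("shift tool",(M.T@(T-p)).round(1),"u in tool",(M.T@U).round(3),"z",M[:,2].round(3))
E
python3 -c "
from h import *
rep(30,0,150)"
```

```text
t 0.1 pos [ 235.56081818 -496.49900131  230.57430374] out-frame -384.6548390371719 -153.52130217291918 230.57430373942498 F [ 0.2240321  -0.3647931   0.34680606] w 1.0019544339960214
shift tool [ 412.4 -159.3   81. ] u in tool [ 1.    -0.014  0.   ] z [-0.     0.002 -1.   ]
```

Call:
servo_tool:
  commands:
    - [[0.068, -0.026, 0], [0, 0, 0]]
    - [[0.068, -0.026, 0], [0, 0, 0]]
    - [[0.068, -0.026, 0], [0, 0, 0]]
    - [[0.068, -0.026, 0], [0, 0, 0]]
    - [[0.068, -0.026, 0], [0, 0, 0]]
    - [[0.068, -0.026, 0], [0, 0, 0]]
    - [[0.068, -0.026, 0], [0, 0, 0]]
    - [[0.068, -0.026, 0], [0, 0, 0]]
    - [[0.068, -0.026, 0], [0, 0, 0]]
    - [[0.068, -0.026, 0], [0, 0, 0]]
    - [[0.068, -0.026, 0], [0, 0, 0]]
    - [[0.068, -0.026, 0], [0, 0, 0]]
  jaw: 0

```text
time_s: 1.1
tool_pos: [538.3, -179.4, 230.9]
eef_rot: [-3.064, -0.69, 0.001]
contact_force: [-0.4, -1.3, 0.7]
width: 0.0
grip_force: 0.0
```

```bash
python3 -c "
from h import *
rep(30,0,150)"
```

```text
t 1.1 pos [ 538.26560832 -179.44707752  230.93996136] out-frame 26.888162413440345 -2.5760461662654843 230.9399613611962 F [-0.37295496 -1.277381    0.73304741] w 0.00046891497995743694
shift tool [ 3.1 -2.6 80.9] u in tool [ 1.    -0.014 -0.   ] z [-0.001  0.    -1.   ]
```

Call:
servo_tool:
  commands:
    - [[0.006, -0.005, 0.04], [0, 0, 0]]
    - [[0.006, 0, 0.04], [0, 0, 0]]
    - [[0, 0, 0.04], [0, 0, 0]]
    - [[0, 0, 0.04], [0, 0, 0]]
    - [[0, 0, 0.04], [0, 0, 0]]
    - [[0, 0, 0.04], [0, 0, 0]]
    - [[0, 0, 0], [0, 0, 0]]
    - [[0, 0, 0], [0, 0, 0]]

```text
time_s: 1.77
tool_pos: [540.9, -175.9, 110.2]
eef_rot: [-3.063, -0.689, 0.004]
contact_force: [0.3, -0.2, 1.8]
width: 0.003
grip_force: 0.0
```

```bash
python3 -c "
from h import *
rep(30,0,91)
a=bot.read_camera('side')[...,::-1][115:235,245:350];b=bot.read_camera('top')[...,::-1][180:300,340:445]
o=cv2.resize(np.hstack([a,b]),None,fx=3.8,fy=3.8,interpolation=cv2.INTER_CUBIC);cv2.imwrite('pics/c1.png',o)"
```

```text
t 1.7667 pos [ 540.91568182 -175.8517468   110.22556136] out-frame 30.85275446765575 -0.5190331869839676 110.22556135729441 F [ 0.28785581 -0.19082413  1.76039474] w 0.0031514329536509794
shift tool [-0.8 -0.5 19.2] u in tool [ 1.    -0.014 -0.002] z [-0.003  0.002 -1.   ]
```

View pics/c1.png

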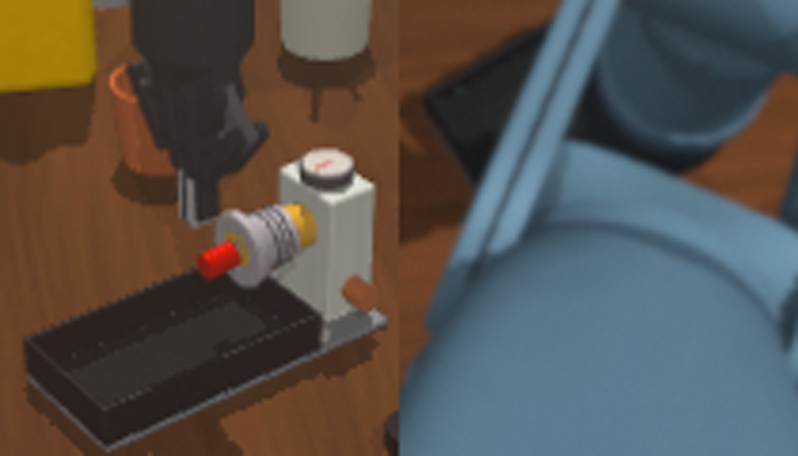

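The side view shows the fingertips at crop (200,222), in front of and above the flange at (245,245), and clear of the knob. The arm blocks the top view. I'll go down to z≈92.

Call:
servo_tool:
  commands:
    - [[0, -0.001, 0.012], [0, 0, 0]]
    - [[0, 0, 0.012], [0, 0, 0]]
    - [[0, 0, 0.012], [0, 0, 0]]
    - [[0, 0, 0], [0, 0, 0]]
    - [[0, 0, 0], [0, 0, 0]]

```text
time_s: 2.28
tool_pos: [541.2, -175.7, 92.8]
eef_rot: [-3.064, -0.69, 0.001]
contact_force: [0.1, 0.4, -0.4]
width: -0.002
grip_force: 0.0
```

```bash
python3 -c "
from h import *
rep(30,0,91)
s=bot.observe()
print(proj('side',[s['tool_pos'],O+U*0+[0,0,102],O+U*0+[0,0,75]]))
im=bot.read_camera('side')[...,::-1][145:215,270:340]
cv2.imwrite('pics/c2.png',cv2.resize(im,None,fx=8,fy=8,interpolation=cv2.INTER_CUBIC))"
```

```text
t 2.2833 pos [ 541.23645029 -175.73472125   92.84182101] out-frame 31.1922442315447 -0.5555584079579119 92.84182101221018 F [ 0.09757571  0.41235477 -0.44913642] w -0.002453497133413596
shift tool [-1.2 -0.5  1.8] u in tool [ 1.    -0.014 -0.001] z [-0.001  0.    -1.   ]
[[296.77802955 178.65987545]
 [306.8299263  171.71174271]
 [306.9219662  180.66832761]]
```

View pics/c2.png

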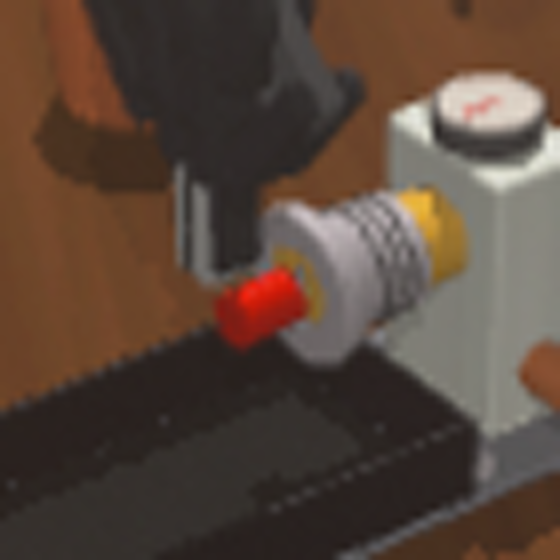

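The fingertip is at crop (214,269) and the flange top at (290,207), both within 1 px or so of where I projected them. Now I'll close in on the flange face.

Call:
servo_tool:
  commands:
    - [[-0.01, -0.001, 0.002], [0, 0, 0]]
    - [[-0.01, 0, 0], [0, 0, 0]]
    - [[-0.01, 0, 0], [0, 0, 0]]
    - [[-0.006, 0, 0], [0, 0, 0]]
    - [[-0.006, 0, 0], [0, 0, 0]]
    - [[0, 0, 0], [0, 0, 0]]
    - [[0, 0, 0], [0, 0, 0]]

```text
time_s: 2.92
tool_pos: [523.1, -184.2, 92.5]
eef_rot: [-3.065, -0.689, -0.003]
contact_force: [3.6, 3.3, -2.1]
width: 0.001
grip_force: 2.5
```

```bash
python3 -c "
from h import *
rep(10,0,91)"
```

```text
t 2.9167 pos [ 523.0511723  -184.16806859   92.45713285] out-frame 11.151852266885701 -0.09907964817611434 92.45713284534588 F [ 3.56927861  3.33955266 -2.07815357] w 0.000546746562637008
shift tool [-1.2 -0.1  1.5] u in tool [ 1.    -0.015  0.002] z [ 0.002  0.001 -1.   ]
```

Contact is where I expected it. Pulling back about 18 mm.

Call:
servo_tool:
  commands:
    - [[-0.008, 0, 0.001], [0, 0, 0]]
    - [[-0.008, 0, 0], [0, 0, 0]]
    - [[-0.008, 0, 0], [0, 0, 0]]
    - [[-0.008, 0, 0], [0, 0, 0]]
    - [[-0.004, 0, 0], [0, 0, 0]]
    - [[0, 0, 0], [0, 0, 0]]
    - [[0, 0, 0], [0, 0, 0]]
    - [[0, 0, 0], [0, 0, 0]]

```text
time_s: 3.58
tool_pos: [508.1, -191.6, 92.4]
eef_rot: [3.065, 0.689, 0.007]
contact_force: [7.5, 3.6, -0.2]
width: 0.005
grip_force: 4.3
```

```bash
python3 -c "
from h import *
rep(-8,0,91)
im=bot.read_camera('side')[...,::-1][145:235,245:350]
cv2.imwrite('pics/c3.png',cv2.resize(im,None,fx=6,fy=6,interpolation=cv2.INTER_CUBIC))"
```

```text
t 3.5833 pos [ 508.12957401 -191.56964479   92.4446348 ] out-frame -5.5045005819825334 -0.15683441865736966 92.4446348046291 F [ 7.48105079  3.64156843 -0.24908229] w 0.004591000526494447
shift tool [-2.5 -0.1  1.4] u in tool [ 1.    -0.015  0.004] z [ 0.004  0.001 -1.   ]
```

View pics/c3.png

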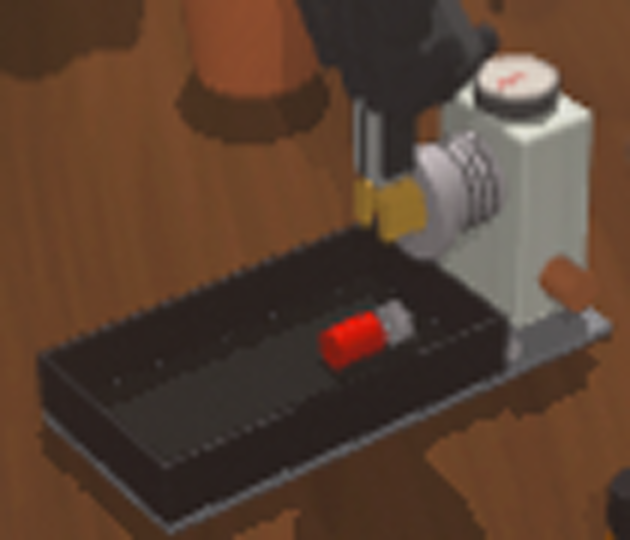

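The sleeve is back about 17 mm, and the red plug lies in the tray at crop (355,335). Now a fast straight lift to let the sleeve go.

Call:
servo_tool:
  commands:
    - [[0, 0, -0.08], [0, 0, 0]]
    - [[0, 0, -0.08], [0, 0, 0]]
    - [[0, 0, -0.06], [0, 0, 0]]
    - [[0, 0, 0], [0, 0, 0]]
    - [[0, 0, 0], [0, 0, 0]]
    - [[0, 0, 0], [0, 0, 0]]
    - [[0, 0, 0], [0, 0, 0]]

```text
time_s: 4.22
tool_pos: [505.1, -191.7, 200.2]
eef_rot: [-3.063, -0.689, 0.004]
contact_force: [-0.1, 0.2, 0.2]
width: -0.002
grip_force: 0.0
```

```bash
python3 -c "
from h import *
rep(-8,0,200)
im=bot.read_camera('side')[...,::-1][145:235,245:350]
cv2.imwrite('pics/c4.png',cv2.resize(im,None,fx=6,fy=6,interpolation=cv2.INTER_CUBIC))"
```

```text
t 4.2167 pos [ 505.08018643 -191.68474257  200.20728497] out-frame -8.291748751942592 1.0854456356991038 200.2072849669242 F [-0.09886645  0.19840799  0.15740636] w -0.002178778967528371
shift tool [0.3 1.1 0.2] u in tool [ 1.    -0.014 -0.002] z [-0.003  0.002 -1.   ]
```

View pics/c4.png

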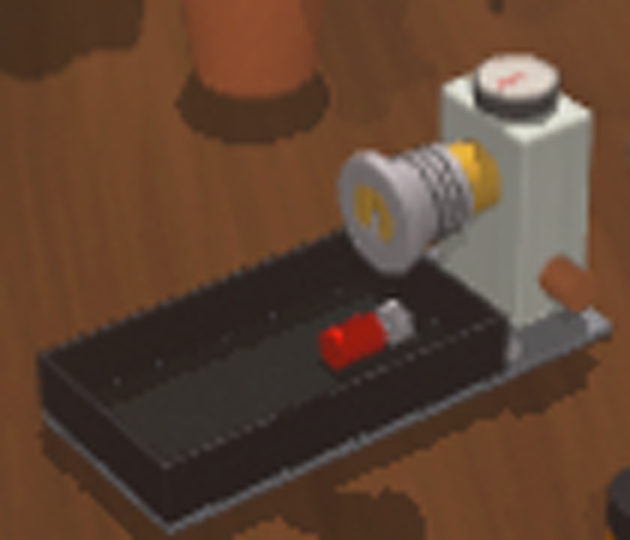

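The sleeve has snapped fully forward (flange at crop (385,212)), the plug lies still in the tray at (365,335), and the gripper is clear.

```bash
python3 -c "
from station import bot
print(bot.finish_job())"
```

```text
the job is handed in; nothing more can be done
None
```

The red plug dropped into its tray, the released sleeve snapped fully forward, and I handed the job in at about 4.3 s; the hand-in gave no verdict, and the blue outlet, ink pot, cup and vase were never approached.

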